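# Hang the lint brush from the peg cup on the free crate hook

## Task

The steel lint brush has been left handle-down in the ceramic cup of clothes-pegs: draw it out, lay it down flat on the table and let go of it, then take it again by the handle and hang it by the eye at its handle's end on the empty hook on the front of the crates, so that it hangs freely with the head down. Leave the cup standing in its place and do not knock over the jar, the pump bottle or the scrubbing brush.

Things in the scene. Friction and masses are not known exactly. Their poses are not given: they have to be found in the camera images.
- brush: Flat steel lint brush, 200 mm long, 0.13 to 0.22 kg, alike on both faces. Origin: middle of the hanging eye at the handle's end; +x along the brush from head to eye, y across, z out of its flat face. At the start it stands eye-down in the cup, leaning 23 deg from upright, a flat face on the rim; the eye and most of the handle are inside the cup, the head above the rim.
- brush_eye (a point): Middle of the brush's eye (the brush's origin): a ring of round steel bar in the brush's x-y plane, 44 mm across outside, 27 mm opening, 8 mm thick.
- brush_handle (a point): On the middle line of the brush's handle, 60 mm from the middle of the eye. The handle is a flat steel bar, 18 mm wide (y), 16 mm thick (z), from 18 to 98 mm from the middle of the eye. With the brush lying flat its underside is 5 mm clear of the table.
- brush_head (a point): Middle of the brush's head, 138 mm from the middle of the eye. The head is a steel frame 80 mm long (98 to 178 mm from the eye's middle), 54 mm wide (y), 14 mm thick, with a raised grey lint pad on each face (70 x 46 mm; 26 mm thick over both). Lying flat the brush rests on a pad, its middle plane 13 mm above the table.
- cup: White ceramic cup, loose, 0.47 to 0.72 kg, 90 mm across, 100 mm high, wall 5 mm, inner floor 7 mm up. Origin at the centre of its underside, z up. Its own +y half is packed with wooden clothes-pegs that stay in it, tops 21 mm below the rim; the brush stands in the other half, its head leaning to the cup's own -y.
- hook_valley (a point): The empty hook, where the brush belongs: a fixed J of 7 mm round steel wire. This point is on the wire's centre line at the bottom of the J, 226 mm above the table. Axes: z up, x along the crates' front, +y towards the crates; the wire lies in the y-z plane, open upward, its free tip towards -y. An eye hung on it has its middle about 10 mm below this point.
- hook_tip (a point): Centre of the round free tip of the empty hook's wire, 21 mm out from the bottom of the J (away from the crates) and 14 mm above it.
- scoop_hook: The other hook of the same form, 120 to 180 mm along the crates' front from the empty one, on either side of it: a white soap-powder scoop (about 165 mm long, bowl 58 mm across) hangs on it. Origin and axes as free_hook's. Leave it alone.
- crates: Fixed stack of three vented plastic crates with a plywood board on top: crates 300 mm along x, 200 mm along y; board 310 x 210 mm, its top 285 mm above the table. Origin at the centre of the underside; the front, with the hooks, faces its own -y. On the board, behind its middle, stand a pump bottle, a sink stopper and a soap dish.
- pump_bottle: White pump bottle, 64 mm across, 163 mm high, on the crates' board. Origin at the centre of its underside, z up. Leave it alone.
- vinegar: Closed clear jar, 62 mm across, 110 mm high, standing on the table. Origin at the centre of its underside, z up. Leave it alone.
- scrub_brush: Wooden scrubbing brush lying on its bristles, 140 mm along x, 55 mm wide, 43 mm high. Origin at the centre of its underside. Leave it alone. Beyond 0.78 m from the robot, along the far edge of the table, stand taller fixed things.
- free_hook: The empty hook as a body; origin and axes as hook_valley. Its wire's centre line goes through (y, z) in mm: (28, 12), (18, 3), (8, 0), (-6, 0), (-16, 5), (-21, 14) at the tip. It is fixed to a steel strip 25 mm wide whose face is 28 mm from the origin and which laps over the crates' board; the board's front edge is 30 mm from the origin.
There are look-alikes about, which are no part of the job. Of the things that look like the brush, the middle-sized one is meant.

How it is judged (in metres and radians):
On the way:
1. the brush lies flat on the table, let go (angle between brush's own x axis and vertical between 1.42 and 1.72 rad and height (world z) of brush_head below 0.025 m and contact force between the fingers and brush below 0.05 N and linear speed of brush below 0.03 m/s), for 0.2 s.
At the end, for the whole second after the job is handed in: The brush hangs at rest by its eye on the empty hook, head down within 0.25 rad of plumb; eye middle within 13 mm sideways of the wire, between tip and strip, at most 16 mm below the J's bottom; cup upright within 40 mm of its start; pump bottle, jar and scrubbing brush upright (x of brush_eye in the frame of hook_valley between -0.013 and 0.013 m and y of brush_eye in the frame of hook_valley between -0.02 and 0.024 m and z of brush_eye in the frame of hook_valley between -0.016 and 0.002 m and angle between brush's own x axis and vertical below 0.25 rad and contact force between brush and free_hook above 0.3 N and linear speed of brush below 0.08 m/s and angle between cup's own z axis and vertical below 0.1 rad and distance of cup from where it was at the start of the episode below 0.04 m and angle between each of pump_bottle, vinegar, scrub_brush's own z axis and vertical below 0.3 rad); the robot touches nothing.
It fails at once if the cup, the pump bottle or the jar is knocked over (angle between any of cup, pump_bottle, vinegar's own z axis and vertical above 0.6 rad).
It also fails if it takes over 64 s, if anything falls off the work surface, if the arm or the gripper's body presses on something with over 40 N, if the wrist force passes 120 N, or if a joint passes its speed limit or range.

## Robot

A 6-joint arm with a two-finger parallel gripper is mounted at the origin on the work surface. World frame = base frame: x ahead of the robot, y to its left, z up, the work surface at z = 0. Lengths are in mm, angles in rad, forces in N, time in s.
With the tool pointing down it reaches from about 275 to 775 mm from the base axis. Payload 14.6 kg.
Tool frame: the origin (TCP) lies between the finger pads; the fingertips stand 14 mm ahead of it and the grasp point (between the pads) lies 5 mm behind it; z points along the fingers, y is the line along which they close (so a half turn about z gives the same grasp; the last joint's range is limited). The gripper opens to 85 mm and grips with 20 to 120 N. Pads are 22 mm wide; open, the fingers measure 114 mm over their backs; the gripper's body (76 mm by 85 mm) begins 54 mm behind the grasp point. The pads swing forward as they close: fully open they stand 13 mm farther back than shut.
Start: joints at [-1.421, 0.263, -0.048, 1.259, 0, 1.415], TCP at [157.547, -500.806, 245.278] pointing down, gripper open.
Joint ranges: [-2.65, 2.65], [-0.89, 1.7], [-1.18, 1.37], [-2.13, 2.11], [-1.35, 1.29], [-3.14, 3.14]. Speed limits (rad/s): [1.89, 1.89, 2.57, 2.79, 3.14, 3.14].

## Interface

Orientations are given as a unit quaternion [w, x, y, z].
In Python, from workcell import manip, imaging, nets gives the robot as it stands.
- The arm moves only by the shell command python3 -m crank 'ROWS' [OPENING] [FORCE]. ROWS is JSON, a list of rows, each a list of 2 entries, a list of its own where there are three numbers: the shift along the world's x, y, z in units of 30 mm (1.0 is 30 mm), then the turn about the world's z in units of 8 degrees (1.0 is 8 degrees). In form: [[[x, y, z], spin], ...]. A call has 1 to 12 rows; each row is the pose to reach, as a shift and turn from the pose commanded when the call began; what a row does not reach only later rows make up. A row lasts 1/8 s, in which the tool goes at most 62.5 mm and 10.7 degrees, less where a joint would pass 70% of its speed; a pose out of reach is approached as far as the arm can. A call with a gripper value outside its range is refused whole. OPENING is the closure, from 0 (fully open) to 1 (shut), set as the call begins (- or left out, the last holds). The fingers move at their own pace and stop on an object; FORCE is the grip in N (left out, the last holds). Time passes only in rows, so rows that repeat a pose let the fingers close. It gives the time, the measured TCP pose, the force, the opening and the grip force at its end, in the units of the state.
- manip.get_obs(): the state, without advancing time (a new reading comes with each control period).
- imaging.get_image(name): name is "scene" or "side" or "wrist"; returns the picture (400x640x3 uint8, red, green, blue); there is no depth.
- imaging.camera_params(name): a dict with "fx", "fy", "cx", "cy" (pixels), "world_from_camera" (4x4, takes a point from camera to world coordinates). Camera axes: x right, y up, looking along -z (the intrinsics and any distortion apply to the point x, -y, -z); pixel columns grow to the right and rows downward; lengths in mm; the calibration is good to about 2 mm. The wrist camera is an equidistant fisheye: a pixel r from the principal point sees the ray r / f radians off the axis. A picture is of the moment at which its call begins: read the wrist's pose just before it. camera_params takes no time and is no camera call; for the wrist camera it gives the pose at the moment of the call.
- manip.close_job(): hands the job in; it is judged then, once.
Trained networks look in the newest picture that a camera, given by its name, has taken for a name from the list of things; names that differ only in an ending like _2 or _b are one class to them, and where a whole thing is asked for, a point or a joint stands for the part that bears it (a point fixed in the world has none). Each returns a list of dicts, best first, with "conf" (0 to 1); they miss things now and then, are a little off and sometimes report something else, mostly with a low value. They report only what shows in the picture. A call takes as long as a camera call. They do not tell look-alikes from the thing itself.
- nets.recognise(name, camera): "box" ([centre column, centre row, width, height] in pixels, round what is visible of it).
- nets.regions_of(name, camera): "region" (400x640 bool, what is visible of it) and "box" ([centre column, centre row, width, height] in pixels, round what is visible of it).
- nets.place_of(name, camera): "uv" ([column, row] in pixels: a listed point, or the origin of a listed thing).
The state is a dict: "clock": time; "joint_pos": joint angles; "joint_velocities": joint speeds; "joint_efforts": joint torques, N m; "ee_pos": TCP position; "ee_rot": TCP orientation; "ft_force": force on the tool from outside, world axes, zero at the start; "ft_torque": the same for the moment, N m; "gripper_width": opening from 0.0 (shut) to 1.0 (fully open); "finger_force": force on a finger pad.
Only numpy, scipy, OpenCV 4.12 (cv2) and the standard library are available. Lean on these libraries where they do the work, as an engineer would, in place of code of your own. Each camera call takes 0.05 s, during which the arm holds its last target. There are 200 camera calls.

## Working session

There is one attempt and no reset: what is moved stays moved. The work goes in short steps, Python scripts to look and compute and a shell command to move; the robot and the scene stay as the last step left them, time stands still between calls to the robot, and variables do not carry over. Pictures are saved under pics/ and viewed, at most 13 in all, crops included, and the job is handed in when it is done.

```bash
ls; mkdir -p pics
cat > h.py <<'E'
import numpy as np, cv2
from workcell import manip, imaging, nets
def ray(cam,uv,P=None):
    P=P or imaging.camera_params(cam)
    u=(uv[0]-P["cx"])/P["fx"]; v=(uv[1]-P["cy"])/P["fy"]
    if cam=="wrist":
        t=np.hypot(u,v); s=np.sin(t)/t if t>1e-9 else 1
        d=np.array([u*s,-v*s,-np.cos(t)])
    else: d=np.array([u,-v,-1.])
    T=np.array(P["world_from_camera"]); d=T[:3,:3]@d
    return T[:3,3],d/np.linalg.norm(d)
def atz(cam,uv,z,P=None):
    o,d=ray(cam,uv,P); return o+d*(z-o[2])/d[2]
def tri(a,b):
    (o,d),(p,e)=a,b
    A=np.stack([d,-e],1); s=np.linalg.lstsq(A,p-o,rcond=None)[0]
    x,y=o+d*s[0],p+e*s[1]; return (x+y)/2,np.linalg.norm(x-y)
def proj(cam,X,P=None):
    P=P or imaging.camera_params(cam); T=np.array(P["world_from_camera"])
    c=T[:3,:3].T@(np.array(X)-T[:3,3]); x,y,z=c[0],-c[1],-c[2]
    if cam=="wrist":
        r=np.hypot(x,y);t=np.arctan2(r,z); x,y=x/r*t,y/r*t
    else: x,y=x/z,y/z
    return np.array([P["cx"]+P["fx"]*x,P["cy"]+P["fy"]*y])
def save(cam,n):
    im=imaging.get_image(cam); cv2.imwrite("pics/"+n,im[:,:,::-1]); return im
E
python3 - <<'E'
from h import *
np.set_printoptions(precision=1,suppress=True)
a=save("scene","a.png");b=save("side","b.png")
cv2.imwrite("pics/ab.png",np.vstack([a,b])[:,:,::-1])
for c in("scene","side"):
    P=imaging.camera_params(c);print(c,P["fx"],P["cx"],P["cy"]);print(np.array(P["world_from_camera"]))
    for n in("brush_eye","brush_handle","brush_head","cup","hook_valley","hook_tip","scoop_hook","crates","vinegar","scrub_brush","pump_bottle"):
        print(n,[(np.round(r["uv"],1).tolist(),round(r["conf"],2)) for r in nets.place_of(n,c)])
    print([(np.round(r["box"]).tolist(),round(r["conf"],2)) for r in nets.recognise("brush",c)])
E
```

```text
pics
scene 397.0512141756562 319.8962654527213 196.81470649705378
[[  -0.    -0.6    0.8 1358.4]
 [   1.    -0.     0.   102.5]
 [  -0.     0.8    0.6  799.3]
 [   0.     0.     0.     1. ]]
brush_eye [([199.8, 241.1], 0.69), ([179.7, 267.0], 0.58), ([193.6, 225.3], 0.37)]
brush_handle [([222.7, 202.2], 0.73), ([174.1, 279.5], 0.68), ([191.2, 228.9], 0.67), ([321.7, 236.3], 0.5)]
brush_head [([177.2, 203.4], 0.86), ([163.5, 295.3], 0.73), ([247.5, 196.2], 0.65), ([272.7, 236.8], 0.35)]
cup [([204.8, 249.5], 0.67)]
hook_valley [([390.9, 188.0], 0.46)]
hook_tip [([382.8, 184.4], 0.58)]
scoop_hook [([394.6, 229.4], 0.95)]
crates [([434.6, 275.8], 0.62)]
vinegar [([272.2, 236.7], 0.63)]
scrub_brush [([320.3, 238.5], 0.62)]
pump_bottle [([485.2, 212.1], 0.73)]
[([181.0, 208.0, 36.0, 41.0], 0.79), ([228.0, 197.0, 75.0, 28.0], 0.79), ([174.0, 284.0, 24.0, 36.0], 0.77), ([402.0, 239.0, 48.0, 70.0], 0.72), ([398.0, 182.0, 37.0, 31.0], 0.47)]
side 465.57886809119054 319.28391517998773 201.7094890832899
[[    1.      0.     -0.    450. ]
 [   -0.      0.6    -0.8 -1121.7]
 [    0.      0.8     0.6  1000. ]
 [    0.      0.      0.      1. ]]
brush_eye [([353.3, 336.6], 0.92), ([250.9, 343.7], 0.69), ([320.1, 154.5], 0.35)]
brush_handle [([316.0, 309.6], 0.93), ([235.5, 319.5], 0.63), ([371.3, 336.6], 0.56)]
brush_head [([315.7, 299.5], 0.68), ([222.4, 299.0], 0.68)]
cup [([314.1, 326.9], 0.93)]
hook_valley [([314.1, 323.9], 0.57), ([318.5, 151.1], 0.56)]
hook_tip [([320.3, 156.5], 0.54)]
scoop_hook [([358.4, 153.4], 0.96), ([314.5, 298.2], 0.52)]
crates [([337.7, 192.0], 0.96)]
vinegar [([300.9, 270.1], 0.83), ([293.2, 241.6], 0.21)]
scrub_brush [([291.3, 241.8], 0.66)]
pump_bottle [([363.4, 117.2], 0.69)]
[([234.0, 316.0, 52.0, 73.0], 0.85), ([315.0, 300.0, 26.0, 20.0], 0.79), ([379.0, 337.0, 43.0, 14.0], 0.67)]
```

View pics/a.png

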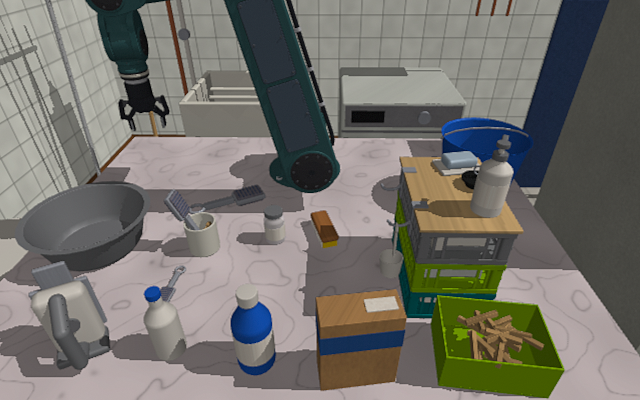

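View pics/b.png

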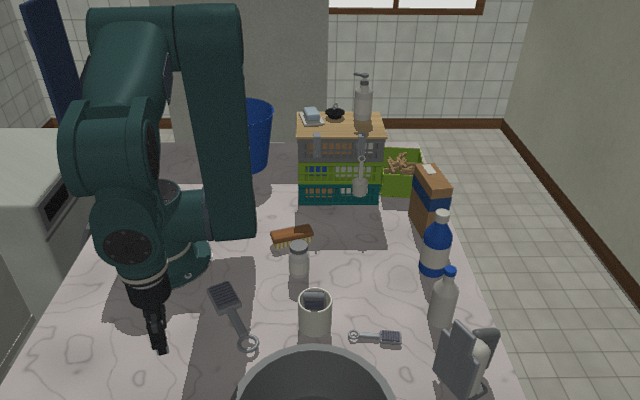

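The scene view shows the brush in the cup at about (185,210), with its head leaning left (world -y). The larger look-alike lies at (230,197) and the smaller at (174,284). In the side view the cup is at (314,315), the scoop hangs on the right hook at (360,150), and the empty hook is near (318,150).

Run:
```python
from h import *
np.set_printoptions(precision=1,suppress=True)
S={"cup":((204.8,249.5),(314.1,326.9)),"head":((177.2,203.4),(315.7,299.5)),"valley":((390.9,188),(318.5,151.1)),"tip":((382.8,184.4),(320.3,156.5)),"vin":((272.2,236.7),(300.9,270.1)),"pump":((485,212),(363.4,117.2)),"valley2":((400,182),(318.5,151.1)),"scrub":((320.3,238.5),(291.3,241.8)),
"crates":((434.6,275.8),(337.7,192)),"scoop":((422,205),(358.4,153.4))}
for n,(a,b) in S.items():
    print(n,*tri(ray("scene",a),ray("side",b)),"z0:",atz("scene",a,0),atz("side",b,0))
for z in(226,):
  for uv in((390.9,188),(382.8,184.4),(394.6,229.4),(418,202)): print("z226 scene",uv,atz("scene",uv,z))
  for uv in((318.5,151.1),(320.3,156.5),(358.4,153.4)): print("side",uv,atz("side",uv,z))
R=nets.regions_of
for c in("scene","side"):
    for n in("cup","crates"):
        for r in R(n,c)[:1]: print(c,n,r["box"],r["conf"])
a=cv2.imread("pics/a.png");b=cv2.imread("pics/b.png")
A=cv2.resize(a[140:240,360:460],(400,400),interpolation=3);B=cv2.resize(b[120:200,290:390],(400,320),interpolation=3)
C=cv2.resize(a[180:260,150:250],(400,320),interpolation=3);D=cv2.resize(b[280:350,270:370],(400,280),interpolation=3)
o=np.zeros((600,800,3),np.uint8);A=cv2.resize(A,(300,300));
o[:300,:300]=A;o[:300,400:775]=cv2.resize(B,(375,300));o[300:600,:375]=cv2.resize(C,(375,300));o[300:580,400:]=D
cv2.imwrite("pics/c.png",o)
```

```text
cup [ 469.6 -272.8  -10.5] 1.221541127085817 z0: [ 481.8 -268.2   -0. ] [ 469. -281.    0.]
head [ 469.3 -324.8  156. ] 6.2095139156592145 z0: [ 248.5 -427.5    0. ] [ 475.2 -181.4    0. ]
valley [492.9 261.9 238.6] 8.005037400022667 z0: [134.1 326.    0. ] [504.4 705.3   0. ]
tip [494.5 236.6 241.1] 9.479200967597107 z0: [110.3 298.8   0. ] [511.1 656.5   0. ]
vin [432.1 -71.7  12.1] 0.8760343991348722 z0: [418.5 -74.5  -0. ] [431.6 -58.3   0. ]
pump [658.7 439.2 284.3] 1.654220972506428 z0: [274.4 623.9   0. ] [ 741.5 1061.9    0. ]
valley2 [488.2 279.9 241.4] 16.401479391707852 z0: [ 92.2 365.    0. ] [504.4 705.3   0. ]
scrub [403.   78.5  -8.5] 16.006985542125108 z0: [423.5  74.8  -0. ] [398.6  78.6   0. ]
crates [570.3 393.4  -7.3] 7.196010278584979 z0: [573.1 393.5   0. ] [571.  376.9   0. ]
scoop [618.2 302.3 240.6] 56.572008079175575 z0: [238.7 420.2   0. ] [680.3 683.7   0. ]
z226 scene (390.9, 188) [480.2 262.8 226. ]
z226 scene (382.8, 184.4) [463.2 243.3 226. ]
z226 scene (394.6, 229.4) [652.2 250.7 226. ]
z226 scene (418, 202) [542.7 322.8 226. ]
side (318.5, 151.1) [492.1 292.4 226. ]
side (320.3, 156.5) [497.2 254.6 226. ]
side (358.4, 153.4) [628.2 275.6 226. ]
scene cup [201.4, 234.9, 38.6, 44.1] 0.62
scene crates [457.1, 237.6, 131.0, 154.8] 0.62
side cup [315.1, 310.9, 37.5, 50.6] 0.66
side crates [342.4, 158.2, 90.1, 94.7] 0.86
```

View pics/c.png

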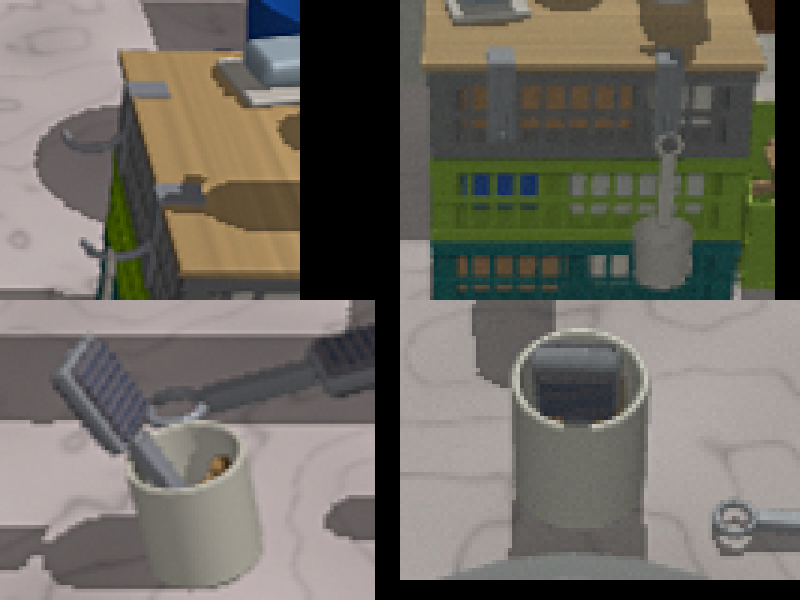

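The crop shows the left, empty hook with its tip towards -y, the brush head clear of the cup rim, and no obstruction beside the head. Next is tool yaw, then a move above the cup to check with the wrist camera.

```bash
python3 - <<'E'
from h import *
from scipy.spatial.transform import Rotation as R
o=manip.get_obs();q=o["ee_rot"];print(R.from_quat(q,scalar_first=True).as_matrix().round(3),o["clock"],o["ee_pos"])
E
python3 -m crank '[[[1.5,0.8,0.5],0],[[3,1.6,1],0],[[4.5,2.4,1.8],0],[[6,3.2,1.8],0],[[7.5,4,1.8],0],[[9,5,1.8],0],[[10.4,5.85,1.8],0],[[10.4,5.85,1.8],0],[[10.4,5.85,1.8],0]]' 0
python3 - <<'E'
from h import *
np.set_printoptions(precision=1,suppress=True)
from scipy.spatial.transform import Rotation as R
o=manip.get_obs();print(R.from_quat(o["ee_rot"],scalar_first=True).as_matrix().round(3),o["ee_pos"])
P=imaging.camera_params("wrist");save("wrist","w1.png")
print(np.array(P["world_from_camera"])[:3])
for n,z in(("brush_head",155),("cup",0),("brush_handle",83)):
    for r in nets.place_of(n,"wrist"):print(n,r["uv"],r["conf"],atz("wrist",r["uv"],z,P))
print(proj("wrist",[470,-325,155],P),proj("wrist",[470,-278,100],P))
E
```

```text
[[ 0.954  0.3    0.   ]
 [ 0.3   -0.954 -0.   ]
 [ 0.     0.    -1.   ]] 1.5 [ 157.56658349 -500.80346054  245.28187531]
clock: 2.62
ee_pos: [469.4, -325.4, 299.2]
ee_rot: [-0.0, 0.988, 0.152, -0.0]
ft_force: [-0.7, 0.0, 0.3]
gripper_width: 1.0
finger_force: 0.0
[[ 1.   0.3 -0. ]
 [ 0.3 -1.   0. ]
 [-0.  -0.  -1. ]] [ 469.4 -325.4  299.2]
[[   0.3    0.9    0.3  535.7]
 [  -1.     0.3    0.1 -304.1]
 [  -0.    -0.3    1.   428.4]]
brush_head [365.8, 29.2] 0.97 [ 622.1 -315.6  155. ]
brush_head [198.0, 288.8] 0.96 [ 324.6 -226.4  155. ]
brush_head [324.8, 194.6] 0.68 [ 467.7 -326.8  155. ]
brush_handle [249.4, 286.8] 0.74 [ 300.  -275.7   83. ]
brush_handle [350.5, 61.2] 0.7 [ 603.  -313.8   83. ]
brush_handle [296.6, 173.8] 0.67 [ 463.5 -294.8   83. ]
[323.7 191.7] [282.2 166.6]
```

View pics/w1.png

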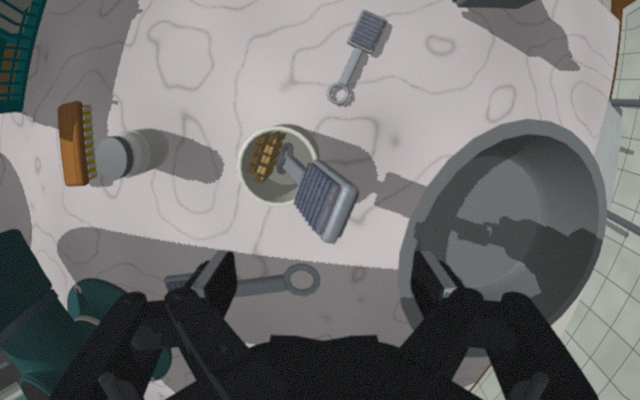

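The wrist view shows the brush head at about (327,200), its far-end corners near (357,187) and (333,242), and the handle entering the cup at (290,160). Both larger and smaller look-alikes lie clear of it.

Run:
```python
from h import *
np.set_printoptions(precision=1,suppress=True)
P=imaging.camera_params("wrist")
a=atz("wrist",(357,187),192,P);b=atz("wrist",(333,242),192,P);print(a,b,a-b,np.linalg.norm(a-b),np.degrees(np.arctan2(*(a-b)[1::-1])))
for r in nets.regions_of("brush_head","wrist"):
    print(r["conf"],r["box"])
    if 250<r["box"][0]<350 and 150<r["box"][1]<250: m=r["region"]
from scipy.optimize import least_squares
# fit head box silhouette: eye xy, yaw
def pts(p):
    ex,ey,yaw,ez=p; l=np.radians(23); u=np.array([np.cos(yaw)*np.sin(l),np.sin(yaw)*np.sin(l),np.cos(l)])
    w=np.array([-np.sin(yaw),np.cos(yaw),0]); n=np.cross(u,w); e=np.array([ex,ey,ez])
    return [e+u*s+w*y+n*z for (s,y,z) in [(s,y,z) for s in(98,178) for y in(-27,27) for z in(-7,7)]+[(s,y,z) for s in(103,173) for y in(-23,23) for z in(-13,13)]]
V,F=[],[]
def mask(p):
    h=cv2.convexHull(np.array([proj("wrist",x,P) for x in pts(p)]).astype(np.float32)).astype(int)
    k=np.zeros((400,640),np.uint8);cv2.fillPoly(k,[h],1);return k>0
def cost(p):
    k=mask(p);return 1-(k&m).sum()/(k|m).sum()
from scipy.optimize import minimize
best=None
for y0 in(-75,-90,-105):
    r=minimize(cost,[470,-272,np.radians(y0),28],method="Nelder-Mead",options=dict(initial_simplex=np.array([[470,-272,np.radians(y0),28]]+[[470+8,-272,np.radians(y0),28],[470,-264,np.radians(y0),28],[470,-272,np.radians(y0)+.2,28],[470,-272,np.radians(y0),36]])))
    print(r.x[:2],np.degrees(r.x[2]),r.x[3],r.fun)
```

```text
[ 489.9 -346.7  192. ] [ 439.6 -343.1  192. ] [50.3 -3.6  0. ] 50.38976824212477 -4.0824934859735595
0.94 [355.7, 57.3, 59.2, 91.4]
0.64 [316.6, 191.9, 80.2, 102.2]
0.63 [243.3, 278.2, 155.3, 33.3]
[ 462.  -272.1] -87.30248437827058 31.625941725092467 0.22280243690165358
[ 469.4 -270.7] -91.98367054682423 31.966859354805337 0.23330479452054798
[ 462.4 -271.6] -89.28799620188641 22.376249911371076 0.20222676664394457
```

```bash
python3 -m crank '[[[0,0,0],1.3],[[0,0,0],2.6],[[0,0,0],3.9],[[0,0,0],5.2],[[0,0,0],6.5],[[0,0,0],7.8],[[0,-0.1,-0.5],8.9],[[-0.05,-0.1,-1.5],8.9],[[-0.05,-0.1,-2.5],8.9],[[-0.05,-0.1,-2.5],8.9]]' 0
python3 - <<'E'
from h import *
np.set_printoptions(precision=2,suppress=True)
from scipy.spatial.transform import Rotation as R
o=manip.get_obs();print(R.from_quat(o["ee_rot"],scalar_first=True).as_matrix(),o["ee_pos"],o["joint_pos"])
P=imaging.camera_params("wrist");save("wrist","w2.png")
for r in nets.place_of("brush_head","wrist"):print(r["uv"],r["conf"],atz("wrist",r["uv"],155,P))
E
```

```text
clock: 4.12
ee_pos: [466.9, -328.0, 223.0]
ee_rot: [-0.002, 0.716, 0.699, -0.0]
ft_force: [-0.2, 0.5, 1.3]
gripper_width: 0.998
finger_force: 0.0
[[ 0.02  1.   -0.  ]
 [ 1.   -0.02  0.  ]
 [ 0.   -0.   -1.  ]] [ 466.94 -327.97  223.  ] [-0.76  0.35  0.02  1.24 -0.    0.84]
[319.6, 218.0] 0.92 [ 463.57 -325.16  155.  ]
[483.9, 171.8] 0.9 [ 580.63 -294.28  155.  ]
[117.9, 80.1] 0.74 [ 317.87 -217.73  155.  ]
```

View pics/w2.png

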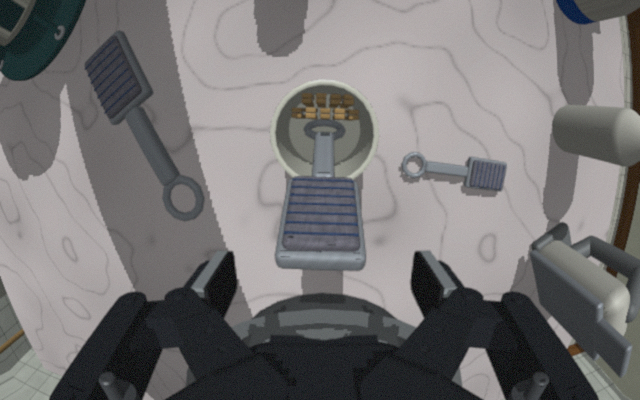

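The brush is squarely between the fingers (head centre about (320,220), pads at 215 and 435). Descend, grip and lift.

```bash
python3 -m crank '[[[0,0,-0.8],0],[[-0.05,0,-1.6],0],[[-0.05,0,-2.2],0],[[-0.05,0,-2.2],0]]' 0
python3 -m crank '[[[0,0,0],0],[[0,0,0],0],[[0,0,0],0],[[0,0,0],0],[[0,0,0],0],[[0,0,0],0],[[0,0,0],0],[[0,0,0],0]]' 1 50
```

```text
clock: 4.72
ee_pos: [466.5, -328.5, 158.7]
ee_rot: [-0.0, 0.715, 0.699, -0.0]
ft_force: [0.4, 1.3, 0.6]
gripper_width: 1.0
finger_force: 0.0
clock: 5.72
ee_pos: [467.0, -328.9, 159.4]
ee_rot: [0.001, 0.715, 0.699, -0.0]
ft_force: [-0.8, -0.9, 7.0]
gripper_width: 0.625
finger_force: 51.6
```

```bash
python3 -m crank '[[[0,-0.1,0.5],0],[[0,-0.2,1],0],[[0,-0.3,1.6],0],[[0,-0.4,2.2],0],[[0,-0.5,2.9],0],[[0,-0.6,3.6],0],[[0,-0.6,4.4],0],[[0,-0.6,5],0],[[0,-0.6,5],0]]'
python3 - <<'E'
from h import *
np.set_printoptions(precision=1,suppress=True)
a=save("scene","d1.png");b=save("side","d2.png")
cv2.imwrite("pics/d.png",np.hstack([a[60:360,80:480],b[100:400,150:550]])[:,:,::-1])
for n in("brush_eye","brush_handle","brush_head","cup"):
  for c in("scene","side"):
    print(n,c,[(np.round(r["uv"],1).tolist(),round(r["conf"],2)) for r in nets.place_of(n,c)])
E
```

```text
clock: 6.85
ee_pos: [466.8, -346.6, 309.4]
ee_rot: [0.001, 0.715, 0.699, 0.0]
ft_force: [-0.7, -0.4, -2.7]
gripper_width: 0.623
finger_force: 53.0
brush_eye scene [([193.5, 210.7], 0.97), ([177.9, 268.1], 0.79)]
brush_eye side [([247.4, 343.3], 0.87), ([351.9, 332.1], 0.76), ([314.1, 282.6], 0.59), ([317.9, 260.8], 0.39)]
brush_handle scene [([175.0, 182.0], 0.89), ([175.4, 279.5], 0.83), ([220.7, 202.7], 0.75), ([388.1, 187.4], 0.66)]
brush_handle side [([236.6, 321.7], 0.83), ([313.9, 270.0], 0.7)]
brush_head scene [([157.5, 154.5], 0.96), ([249.5, 198.5], 0.87), ([164.7, 295.4], 0.59)]
brush_head side [([315.7, 262.8], 0.72), ([389.5, 334.5], 0.69), ([224.6, 297.4], 0.58)]
cup scene [([205.3, 247.0], 0.68)]
cup side [([311.9, 323.8], 0.86)]
```

View pics/d.png

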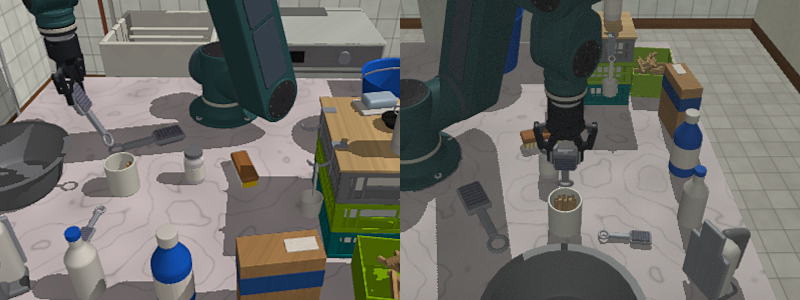

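The brush is clear of the cup, still leaning with the head towards -y, and the cup stands. I'll take it to free table at about x=570.

```bash
python3 - <<'E'
from h import *
np.set_printoptions(precision=1,suppress=True)
for a,b in(((193.5,210.7),(314.1,282.6)),((175,182),(313.9,270)),((157.5,154.5),(315.7,262.8))): print(*tri(ray("scene",a),ray("side",b)))
E
python3 -m crank '[[[0.3,1,0],0],[[0.8,2.4,0],0],[[1.4,3.8,0],0],[[2,5.2,0],0],[[2.6,6.6,-0.5],0],[[3.2,8,-1.3],0],[[3.45,9.2,-2.3],0],[[3.45,9.55,-3.3],0],[[3.45,9.55,-4.3],0],[[3.45,9.55,-4.7],0],[[3.45,9.55,-4.7],0]]'
```

```text
[ 474.1 -271.4  147.2] 18.000829520198096
[ 469.  -310.3  233. ] 7.3111434952687935
[ 465.2 -349.4  303.7] 15.147944178310826
clock: 8.72
ee_pos: [569.9, -59.9, 167.2]
ee_rot: [-0.0, 0.715, 0.699, -0.0]
ft_force: [-0.7, 0.0, -1.6]
gripper_width: 0.62
finger_force: 53.0
```

```bash
python3 -m crank '[[[0,0,-0.2],0],[[0,0,-0.4],0],[[0,0,-0.6],0]]'
python3 - <<'E'
from h import *
np.set_printoptions(precision=1,suppress=True)
r={}
for c in("scene","side"):
    imaging.get_image(c)
    for n in("brush_eye","brush_head"):
        print(c,n,[(np.round(r["uv"],1).tolist(),round(r["conf"],2)) for r in nets.place_of(n,c)])
print(proj("scene",[570,0,10]),proj("side",[570,0,10]))
E
```

```text
clock: 9.1
ee_pos: [571.3, -61.3, 150.9]
ee_rot: [0.003, 0.716, 0.699, 0.0]
ft_force: [-6.8, -13.9, 42.4]
gripper_width: 0.624
finger_force: 56.5
scene brush_eye [([289.9, 270.1], 0.89), ([194.8, 210.4], 0.74), ([180.0, 268.5], 0.71)]
scene brush_head [([163.9, 296.6], 0.81), ([253.0, 195.3], 0.78), ([268.2, 230.4], 0.74)]
side brush_eye [([353.0, 333.3], 0.91), ([346.7, 251.8], 0.86), ([247.8, 346.3], 0.77)]
side brush_head [([222.9, 298.7], 0.94), ([350.5, 233.5], 0.85), ([390.9, 335.4], 0.65), ([319.1, 154.7], 0.65)]
[291.8 269.9] [344.3 254.8]
```

```bash
python3 -m crank '[[[0,-0.2,0.05],0],[[0,-0.6,-0.25],0],[[0,-1,-0.55],0],[[0,-1.4,-0.85],0],[[0,-1.7,-1.15],0],[[0,-2.05,-1.5],0],[[0,-2.3,-1.9],0],[[0,-2.6,-2.3],0],[[0,-2.8,-2.7],0]]' 1 20
python3 -m crank '[[[0,-0.15,-0.45],0],[[0,-0.3,-0.9],0],[[0,-0.35,-1.3],0],[[0,-0.4,-1.6],0],[[0,-0.4,-1.6],0],[[0,-0.4,-1.6],0]]'
```

```text
clock: 10.52
ee_pos: [570.2, -144.7, 67.8]
ee_rot: [0.0, 0.715, 0.699, -0.0]
ft_force: [-0.4, -3.3, 2.6]
gripper_width: 0.625
finger_force: 41.3
clock: 11.28
ee_pos: [569.9, -155.5, 20.3]
ee_rot: [-0.0, 0.715, 0.699, -0.0]
ft_force: [-0.3, -0.1, -1.0]
gripper_width: 0.627
finger_force: 39.8
```

Run:
```python
from h import *
a=save("scene","e1.png");b=save("side","e2.png")
cv2.imwrite("pics/e.png",np.hstack([a[130:380,180:480],b[130:380,250:500]])[:,:,::-1])
```

```text
(no output)
```

View pics/e.png

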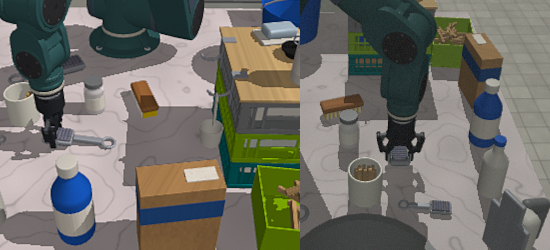

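The brush lies almost flat on the table with its head in the fingers and its eye towards +y. Release it and rise.

```bash
python3 -m crank '[[[0,0,0],0],[[0,0,0],0],[[0,0,0],0],[[0,0,0],0],[[0,0,0],0],[[0,0,0],0]]' 0
python3 -m crank '[[[0,0,0.4],0],[[0,0.3,1.2],0],[[0,0.8,2.2],0],[[0,1.6,3.2],0],[[0,2.4,4],0],[[0,2.4,4],0],[[0,2.4,4],0],[[0,2.4,4],0]]'
python3 - <<'E'
from h import *
np.set_printoptions(precision=1,suppress=True)
P=imaging.camera_params("wrist");save("wrist","f1.png")
for n,z in(("brush_eye",13),("brush_handle",13),("brush_head",13)):
    for r in nets.place_of(n,"wrist"):print(n,np.round(r["uv"]),round(r["conf"],2),atz("wrist",r["uv"],z,P))
D={}
for c in("scene","side"):
    imaging.get_image(c)
    for n in("brush_eye","brush_handle","brush_head"):
        for r in nets.place_of(n,c):
            X=atz(c,r["uv"],13)
            if 500<X[0]<650 and -200<X[1]<60: print(c,n,round(r["conf"],2),X)
    for n in("hook_valley","hook_tip","scoop_hook","crates","pump_bottle"):
        print(c,n,[(np.round(r["uv"],1).tolist(),round(r["conf"],2)) for r in nets.place_of(n,c)])
E
```

```text
clock: 12.12
ee_pos: [570.0, -155.8, 20.3]
ee_rot: [-0.0, 0.715, 0.699, 0.0]
ft_force: [0.9, -0.0, -0.3]
gripper_width: 0.997
finger_force: 0.0
clock: 13.12
ee_pos: [569.7, -84.4, 139.5]
ee_rot: [-0.001, 0.716, 0.699, -0.0]
ft_force: [-0.8, 0.1, 0.2]
gripper_width: 1.001
finger_force: 0.0
brush_eye [326. 117.] 0.95 [572.5 -15.   13. ]
brush_eye [137. 380.] 0.7 [ 292.4 -348.7   13. ]
brush_handle [ 97. 340.] 0.67 [ 246.3 -281.8   13. ]
brush_handle [327. 183.] 0.65 [572.  -70.4  13. ]
brush_head [ 56. 280.] 0.69 [ 207.4 -187.5   13. ]
brush_head [326. 267.] 0.68 [ 569.8 -150.    13. ]
brush_head [170. 179.] 0.61 [428.1 -62.5  13. ]
scene brush_eye 0.9 [583.1 -21.9  13. ]
scene brush_handle 0.96 [581.2 -66.1  13. ]
scene brush_head 0.61 [ 572.  -149.1   13. ]
scene hook_valley [([390.2, 190.7], 0.63)]
scene hook_tip [([382.2, 185.9], 0.56)]
scene scoop_hook [([395.7, 229.0], 0.78)]
scene crates [([432.9, 276.8], 0.94), ([391.8, 186.7], 0.7)]
scene pump_bottle [([482.2, 207.1], 0.69)]
side brush_eye 0.6 [577.6 -16.3  13. ]
side brush_handle 0.81 [565.6 -70.2  13. ]
side brush_head 0.79 [ 572.4 -161.3   13. ]
side hook_valley [([318.4, 156.3], 0.63)]
side hook_tip [([318.9, 155.7], 0.72)]
side scoop_hook []
side crates [([334.4, 191.0], 0.97)]
side pump_bottle [([291.3, 241.8], 0.41)]
```

View pics/f1.png

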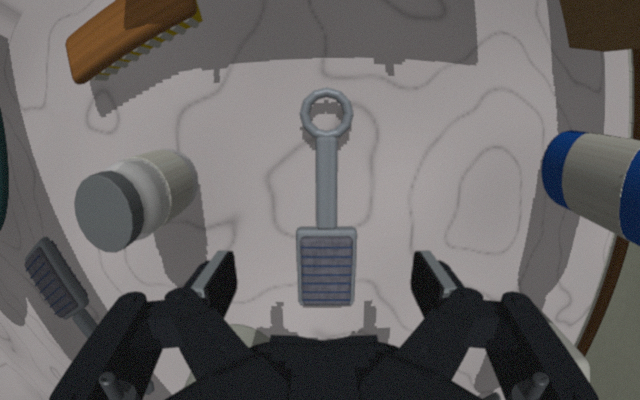

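The brush lies flat, released, along y: eye at (326,113), handle at x≈571, y≈-75. Grip the handle about 67 mm from the eye.

```bash
python3 -m crank '[[[0.05,0.1,-1],0],[[0.05,0.15,-2],0],[[0.05,0.15,-3],0],[[0.05,0.15,-3.7],0],[[0.05,0.15,-4],0],[[0.05,0.15,-4],0]]' 0
python3 -m crank '[[[0,0,0],0],[[0,0,0],0],[[0,0,0],0],[[0,0,0],0],[[0,0,0],0],[[0,0,0],0],[[0,0,0],0],[[0,0,0],0],[[0,0,0],0]]' 1 90
python3 -m crank '[[[0,0,0.5],0],[[0,0,1.3],0],[[0,0,2.3],0],[[0,0,3.5],0],[[0,0,5],0],[[0,0,6.5],0],[[0,0,8],0],[[0,0,8],0],[[0,0,8],0]]'
python3 - <<'E'
from h import *
np.set_printoptions(precision=1,suppress=True)
P=imaging.camera_params("wrist");save("wrist","g1.png")
for c in("wrist","scene","side"):
    if c!="wrist":save(c,"g_%s.png"%c)
    for n in("brush_eye","brush_head","hook_valley","hook_tip"):
        print(c,n,[(np.round(r["uv"],1).tolist(),round(r["conf"],2)) for r in nets.place_of(n,c)])
w=cv2.imread("pics/g1.png");a=cv2.imread("pics/g_scene.png");b=cv2.imread("pics/g_side.png")
cv2.imwrite("pics/g.png",np.vstack([np.hstack([cv2.resize(w,(480,300)),cv2.resize(a[80:280,200:400],(300,300))]),np.hstack([cv2.resize(b[90:240,260:480],(440,300)),cv2.resize(a[150:210,360:420],(340,300),interpolation=3)])])[:,:780])
E
```

```text
clock: 14.98
ee_pos: [571.5, -79.3, 20.2]
ee_rot: [-0.0, 0.715, 0.699, -0.0]
ft_force: [-0.0, 0.5, 0.7]
gripper_width: 1.003
finger_force: 0.0
clock: 16.1
ee_pos: [571.7, -79.3, 20.6]
ee_rot: [0.0, 0.715, 0.699, 0.0]
ft_force: [-1.1, 1.2, 5.4]
gripper_width: 0.183
finger_force: 88.6
clock: 17.23
ee_pos: [571.2, -79.2, 260.1]
ee_rot: [-0.0, 0.715, 0.699, -0.0]
ft_force: [0.5, -0.3, -2.9]
gripper_width: 0.181
finger_force: 88.4
wrist brush_eye []
wrist brush_head [([106.3, 249.9], 0.92)]
wrist hook_valley []
wrist hook_tip []
scene brush_eye [([279.2, 199.6], 0.77), ([176.1, 271.3], 0.75), ([194.8, 210.9], 0.54)]
scene brush_head [([228.6, 196.3], 0.64), ([161.5, 295.5], 0.53), ([249.6, 196.7], 0.48)]
scene hook_valley [([387.6, 186.7], 0.51)]
scene hook_tip [([382.1, 183.2], 0.44)]
side brush_eye [([349.7, 333.7], 0.68), ([351.0, 196.1], 0.62), ([248.5, 344.4], 0.58)]
side brush_head [([389.3, 336.8], 0.96), ([355.0, 225.8], 0.9), ([225.0, 300.4], 0.73)]
side hook_valley [([316.8, 156.1], 0.71), ([299.6, 271.9], 0.54)]
side hook_tip [([320.8, 153.5], 0.67)]
```

View pics/g.png

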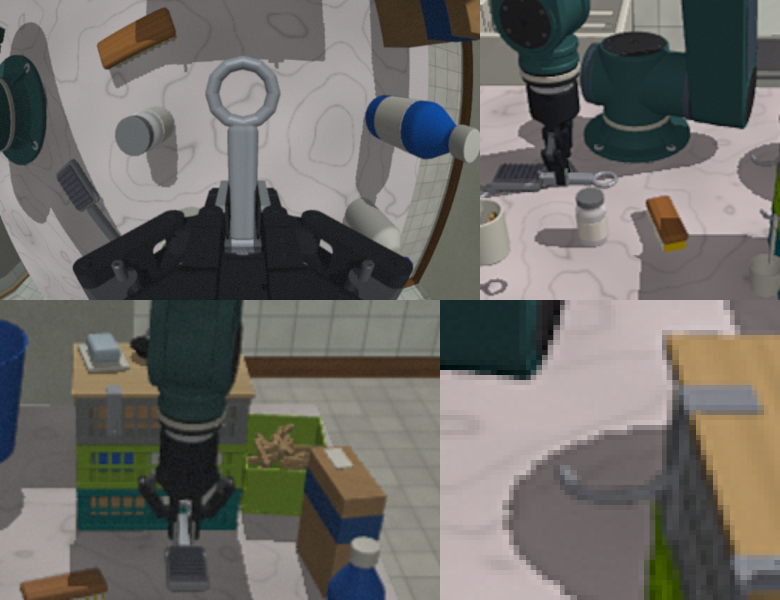

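The brush is held level by the handle with its eye towards the crates, and the hook tip shows at about (382,184) in the scene view. I'll approach in front of the hook for a close wrist view.

```bash
python3 - <<'E'
from h import *
np.set_printoptions(precision=1,suppress=True)
print(atz("scene",(382,184),240),atz("scene",(389,189),226),atz("side",(318.8,154.5),240),atz("side",(317.5,132),285),atz("scene",(279.2,199.6),252),atz("side",(351,196.1),252))
E
python3 -m crank '[[[-0.4,1,0.4],0],[[-0.8,2.2,0.8],0],[[-1.2,3.4,1.2],0],[[-1.6,4.6,1.33],0],[[-2,5.6,1.33],0],[[-2.5,6.5,1.33],0],[[-2.63,7,1.33],0],[[-2.63,7,1.33],0],[[-2.63,7,1.33],0]]'
python3 - <<'E'
from h import *
np.set_printoptions(precision=1,suppress=True)
import json
P=imaging.camera_params("wrist");save("wrist","k1.png")
np.save("k1.npy",P,allow_pickle=True)
for n in("brush_eye","hook_valley","hook_tip","free_hook"):
    print(n,[(np.round(r["uv"],1).tolist(),round(r["conf"],2)) for r in nets.place_of(n,"wrist")])
print("exp tip",proj("wrist",[494,245,240],P),"valley",proj("wrist",[494,266,226],P),"eye",proj("wrist",[492,197,292],P))
E
```

```text
[483.2 238.  240. ] [485.1 257.3 226. ] [491.7 243.3 240. ] [488.7 319.8 285. ] [577.2 -19.3 252. ] [577.4 -22.1 252. ]
clock: 19.1
ee_pos: [493.1, 130.1, 300.1]
ee_rot: [0.0, 0.715, 0.699, -0.0]
ft_force: [0.7, -0.7, -0.9]
gripper_width: 0.184
finger_force: 88.3
brush_eye []
hook_valley [([304.8, 29.5], 0.9)]
hook_tip [([304.1, 60.0], 0.71)]
free_hook [([302.5, 30.3], 0.73)]
exp tip [321.7  43.9] valley [321.1  18.9] eye [319.  123.5]
```

View pics/k1.png

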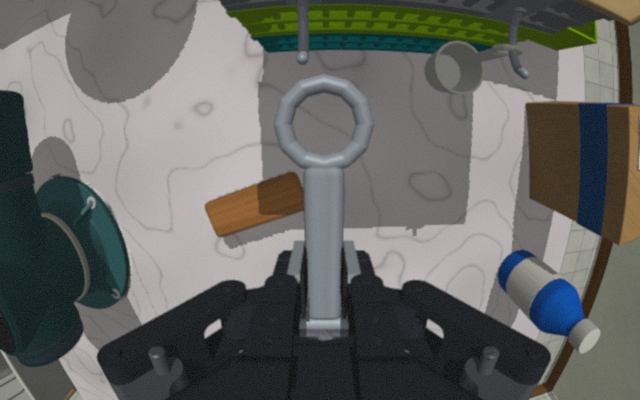

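The close view shows the empty hook's tip at (303,58), the scoop hook's tip at (522,72), and the eye centred at (324,122).

Run:
```python
from h import *
np.set_printoptions(precision=1,suppress=True)
P=np.load("k1.npy",allow_pickle=True).item()
print("tip",atz("wrist",(303,58),240,P),"tip2",atz("wrist",(522,72),240,P),"valley",atz("wrist",(304.8,29.5),226,P),"upper wire",atz("wrist",(303,5),226,P))
for z in(285,292,299):
  print("eye",z,atz("wrist",(324,122),z,P), "w",atz("wrist",(373,122),z,P)[0]-atz("wrist",(275,122),z,P)[0],"l",atz("wrist",(324,75),z,P)[1]-atz("wrist",(324,170),z,P)[1],"handle",atz("wrist",(322,240),z,P))
```

```text
tip [482.6 236.4 240. ] tip2 [632.6 236.9 240. ] valley [483.3 258.8 226. ] upper wire [482.4 276.7 226. ]
eye 285 [494.2 197.4 285. ] w 45.50605744537552 l 44.61645599580572 handle [491.9 139.2 285. ]
eye 292 [494.2 197.6 292. ] w 43.29806490296829 l 42.451627671013256 handle [492.  142.1 292. ]
eye 299 [494.2 197.8 299. ] w 41.09007236056101 l 40.28679934622082 handle [492.1 145.1 299. ]
```

```bash
python3 -m crank '[[[-0.2,0.7,0],0],[[-0.38,1.3,0],0],[[-0.38,1.45,0],0],[[-0.38,1.45,-0.4],0],[[-0.38,1.45,-0.8],0],[[-0.38,1.45,-0.8],0],[[-0.38,1.45,-0.8],0]]'
python3 - <<'E'
from h import *
np.set_printoptions(precision=1,suppress=True)
P=imaging.camera_params("wrist");w=save("wrist","l1.png");a=save("scene","l2.png")
cv2.imwrite("pics/l.png",np.hstack([cv2.resize(w[0:200,220:420],(400,400)),cv2.resize(a[140:240,320:420],(400,400),interpolation=3)])[:,:,::-1])
print("exp tip",proj("wrist",[482.6,236.5,240],P),"eye",proj("wrist",[482.8,241,266],P))
E
```

```text
clock: 20.23
ee_pos: [481.3, 174.0, 276.2]
ee_rot: [-0.0, 0.715, 0.699, -0.0]
ft_force: [0.1, -1.0, -0.9]
gripper_width: 0.185
finger_force: 88.3
exp tip [324.5 130.1] eye [324.9 122.9]
```

View pics/l.png

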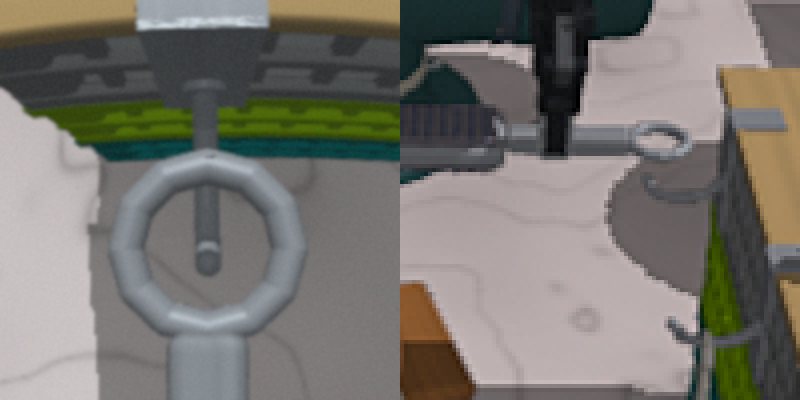

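The tip is centred in the eye opening (crop (207,258) against ring centre (207,247)). Lower onto the hook.

```bash
python3 -m crank '[[[0,0,-0.4],0],[[0,0,-0.7],0],[[0,0,-0.9],0],[[0,0,-1],0],[[0,0,-1],0]]'
python3 -m crank '[[[0,0,-0.07],0],[[0,0,-0.14],0],[[0,0,-0.14],0]]'
```

```text
clock: 20.95
ee_pos: [481.2, 174.2, 246.1]
ee_rot: [-0.0, 0.715, 0.699, -0.0]
ft_force: [1.4, 0.2, -1.3]
gripper_width: 0.182
finger_force: 88.3
clock: 21.32
ee_pos: [481.2, 174.2, 241.9]
ee_rot: [-0.0, 0.715, 0.699, -0.0]
ft_force: [-0.4, 0.7, -1.3]
gripper_width: 0.186
finger_force: 88.3
```

```bash
python3 -m crank '[[[0,0,-0.1],0],[[0,0,-0.1],0]]'
python3 -m crank '[[[0,0,-0.1],0],[[0,0,-0.1],0]]'
```

```text
clock: 21.58
ee_pos: [481.4, 174.2, 239.2]
ee_rot: [0.0, 0.715, 0.699, 0.0]
ft_force: [-0.8, -0.9, 4.5]
gripper_width: 0.182
finger_force: 89.1
clock: 21.82
ee_pos: [481.7, 174.8, 236.5]
ee_rot: [-0.0, 0.715, 0.699, 0.001]
ft_force: [0.7, 2.2, 6.5]
gripper_width: 0.181
finger_force: 89.5
```

```bash
python3 -m crank '[[[0,0,0],0],[[0,0.02,-0.15],0],[[0,0.04,-0.3],0],[[0,0.08,-0.5],0],[[0,0.13,-0.7],0],[[0,0.2,-0.9],0],[[0,0.28,-1.1],0],[[0,0.36,-1.28],0],[[0,0.36,-1.28],0]]' 1 20
python3 - <<'E'
from h import *
w=save("wrist","m1.png");a=save("scene","m2.png")
cv2.imwrite("pics/m.png",np.hstack([cv2.resize(w[0:200,220:420],(400,400)),cv2.resize(a[140:240,320:420],(400,400),interpolation=3)])[:,:,::-1])
E
```

```text
clock: 22.95
ee_pos: [481.5, 185.5, 197.8]
ee_rot: [-0.0, 0.715, 0.699, 0.001]
ft_force: [-0.6, 0.6, 5.8]
gripper_width: 0.179
finger_force: 88.6
```

View pics/m.png

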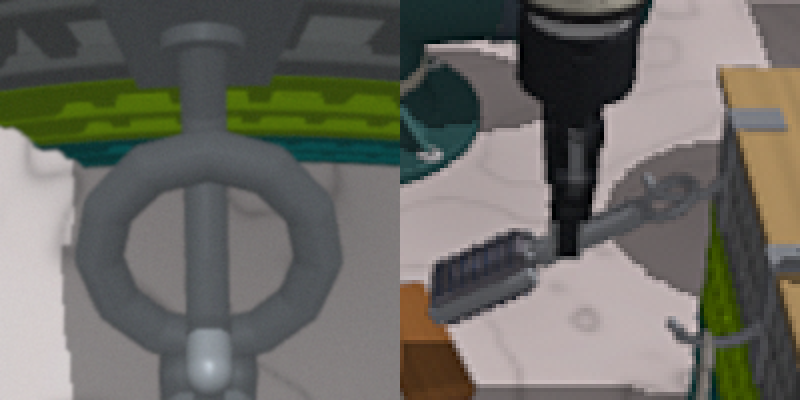

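The ring encircles the hook wire and rests in the J, with the brush tilted about 30° down. Release it and retreat.

```bash
python3 -m crank '[[[0,0,0],0],[[0,0,0],0],[[0,0,0],0],[[0,0,0],0],[[0,0,0],0],[[0,0,0],0],[[0,-0.5,0.2],0],[[0,-1.5,1],0],[[0,-3,2],0],[[0,-4,3],0],[[0,-4,3],0],[[0,-4,3],0]]' 0
python3 -m crank '[[[0,0,0],0],[[0,0,0],0],[[0,0,0],0],[[0,0,0],0],[[0,0,0],0],[[0,0,0],0],[[0,0,0],0],[[0,0,0],0]]'
python3 - <<'E'
from h import *
np.set_printoptions(precision=1,suppress=True)
a=save("scene","n1.png");b=save("side","n2.png")
cv2.imwrite("pics/n.png",np.hstack([cv2.resize(a[130:330,170:420],(400,320)),cv2.resize(b[100:340,260:440],(400,533))[:320]])[:,:,::-1])
q={c:{n:[(np.round(r["uv"],1).tolist(),round(r["conf"],2)) for r in nets.place_of(n,c)] for n in("brush_eye","brush_head","cup")} for c in("scene","side")};print(q)
E
```

```text
clock: 24.55
ee_pos: [481.0, 64.8, 287.3]
ee_rot: [-0.0, 0.716, 0.699, -0.0]
ft_force: [0.6, -0.2, -0.3]
gripper_width: 0.999
finger_force: 0.0
clock: 25.55
ee_pos: [481.2, 65.0, 287.6]
ee_rot: [-0.0, 0.715, 0.699, 0.0]
ft_force: [-0.1, 0.6, -0.6]
gripper_width: 0.999
finger_force: 0.0
{'scene': {'brush_eye': [([391.4, 191.8], 0.75), ([181.2, 272.1], 0.5), ([391.2, 229.1], 0.39)], 'brush_head': [([393.7, 231.1], 0.96), ([163.5, 296.4], 0.59)], 'cup': [([203.8, 247.7], 0.57)]}, 'side': {'brush_eye': [([317.1, 159.0], 0.94), ([349.7, 334.4], 0.91), ([247.4, 343.5], 0.8)], 'brush_head': [([316.9, 192.2], 0.97), ([393.0, 333.6], 0.96), ([226.2, 297.9], 0.64)], 'cup': [([312.8, 323.3], 0.8), ([313.8, 192.6], 0.53)]}}
```

View pics/n.png

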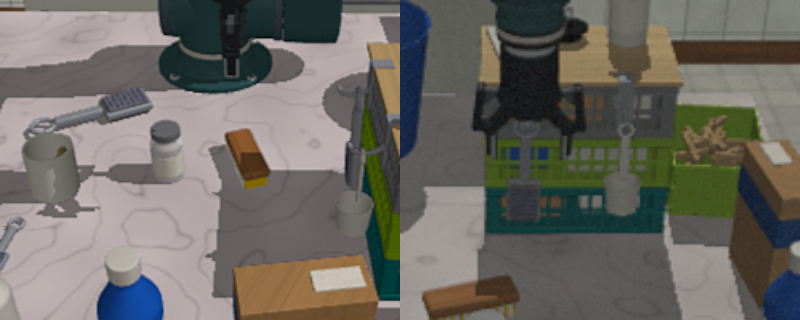

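The brush hangs plumb on the empty hook, and the cup, jar and scrubbing brush are upright. I'll let any swing die out, then hand in.

```bash
for i in 1 2; do python3 -m crank '[[[0,0,0],0],[[0,0,0],0],[[0,0,0],0],[[0,0,0],0],[[0,0,0],0],[[0,0,0],0],[[0,0,0],0],[[0,0,0],0],[[0,0,0],0],[[0,0,0],0],[[0,0,0],0],[[0,0,0],0]]' | head -1; done
python3 - <<'E'
from h import *
a=imaging.get_image("scene").astype(int)
print([r["uv"] for r in nets.place_of("brush_head","scene")][:1])
for _ in range(4): b=imaging.get_image("scene").astype(int)
print(np.abs(a-b)[180:250,370:415].max(), np.abs(a-b)[300:].max())
print(manip.close_job())
E
```

```text
clock: 27.45
clock: 28.95
[[249.8, 194.6]]
7 9
the job is handed in; nothing more can be done
None
```

The brush was laid flat and released, then hung by its eye on the empty hook, head down and at rest in the last images; the cup, jar, pump bottle and scrubbing brush were left standing, and the job was handed in at about 29 s without returning a verdict.

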